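# Pry the snap-fit battery cover off a watch tester

## Robot

A 7-joint arm with a two-finger parallel gripper is mounted at the origin on a cart in front of the work surface, level with it; the furniture and walls round the work are solid. World frame = base frame: x ahead of the robot, y to its left, z up, the work surface at z = 0. Lengths are in m, angles in rad, forces in N, time in s.
With the tool pointing down it reaches from about 0.4 to 0.85 m from the base axis. Payload 4.5 kg.
Tool frame: the origin (TCP) lies midway between the tips of the shut fingers; the grasp point (between the pads) lies 19 mm behind it; x points along the fingers, z is the direction in which the jaws open and shut, and the axes are right-handed (so a half turn about x gives the same grasp; the last joint's range is limited). The gripper opens to 85 mm and grips with 20 to 120 N. Pads are 22 mm wide; open, the fingers measure 114 mm over their backs; the gripper's body (76 mm by 85 mm) begins 54 mm behind the grasp point. The pads swing forward as they close: fully open they stand 13 mm farther back than shut.
Start: joints at [1.288, 0.689, -0.195, 1.565, 0.157, 0.902, -0.215], TCP at [0.195, -0.594, 0.231] pointing down, gripper open.
Joint ranges: [-3.01, 3.01], [-0.46, 2.08], [-1.47, 1.51], [0.13, 2.56], [-1, 4.14], [0.04, 2.09], [-2.66, 2.66]. Speed limits (rad/s): [2.57, 2.57, 3.14, 3.14, 3.14, 3.14, 3.14].

## Interface

Orientations are given as a 3x3 rotation matrix whose columns are the frame's x, y, z axes.
In Python, from station import r gives the robot as it stands.
- The arm moves only by the shell command python3 -m crank 'ROWS' [FORCE]. ROWS is JSON, one flat list of numbers, 7 for each row, row after row: the closure, from 0 (fully open) to 1 (shut), then the shift along the tool's x, y, z in units of 0.1 m (1.0 is 0.1 m), then the turn, a rotation vector about the tool's x, y, z in units of 0.15 rad (1.0 is 0.15 rad). A call has 1 to 5 rows; each row shifts and turns the pose as measured when the row begins, along the tool's axes as they then stand; what a row does not reach is not made up. A row lasts 1/8 s, in which the tool goes at most 62.5 mm and 10.7 degrees, less where a joint would pass 70% of its speed; a pose out of reach is approached as far as the arm can. A call with a number of a shift or a turn outside -1 to 1 is refused whole. A call with a gripper value outside its range is refused whole. The fingers move at their own pace and stop on an object; FORCE is the grip in N (left out, the last holds). Time passes only in rows, so rows that do not move let the fingers close. It gives the time, the measured TCP pose, the force and the opening at its end, in the units of the state.
- r.sense(): the state, without advancing time (a new reading comes with each control period).
- r.grab_frame(name): name is "side" or "top" or "wrist"; returns a dict with "img" (400x640x3 uint8, blue, green, red), "camera_matrix" (3x3 intrinsics, pixels), "R" (3x3) and "t" (3): a world point X has camera coordinates R X + t; the wrist camera has in their place "hand_eye" (4x4, takes a point from camera to tool coordinates, whose origin is the TCP and whose axes are the tool frame's). Camera axes: x right, y down, z forward; pixel columns grow to the right and rows downward; lengths in m; the calibration is good to about 2 mm. A picture is of the moment at which its call begins: read the wrist's pose just before it. There is no depth.
- r.finish_job(): hands the job in, once; it reports no verdict.
Trained networks look in the newest picture that a camera, given by its name, has taken for a name from the list of things; names that differ only in an ending like _2 or _b are one class to them, and where a whole thing is asked for, a point or a joint stands for the part that bears it (a point fixed in the world has none). Each returns a list of dicts, best first, with "conf" (0 to 1); they miss things now and then, are a little off and sometimes report something else, mostly with a low value. They report only what shows in the picture. A call takes as long as a camera call.
- r.regions_of(camera, label): "pixels" (400x640 bool, what is visible of it) and "centre" ([column, row] as shares, 0 to 1, of the picture: columns of its width, rows of its height, amid what is visible of it).
- r.spot_point(camera, label): "centre" ([column, row] as shares, 0 to 1, of the picture: columns of its width, rows of its height: a listed point, or the origin of a listed thing).
The state is a dict: "clock": time; "q": joint angles; "dq": joint speeds; "joint_efforts": joint torques, N m; "tool_pos": TCP position; "ee_rot": TCP orientation; "ft_force": force on the tool from outside, world axes, zero at the start; "torque": the same for the moment, N m; "gripper_width": finger opening in m.
Only numpy, scipy, OpenCV 4.12 (cv2) and the standard library are available. Lean on these libraries where they do the work, as an engineer would, in place of code of your own. Each camera call takes 0.05 s, during which the arm holds its last target. There are 200 camera calls.

## Task

The cells in the watch tester with the yellow cover are due for a change. Take the flat-bladed case opener, pry the yellow snap-fit cover up at its notch until it springs free of its clips, then lay the opener down on the bench, clear of the tester. Pry with the blade, not with the fingers, and leave the blue cover shut.

Things in the scene. Friction and masses are not known exactly. Their poses are not given: they have to be found in the camera images.
- opener: Case opener lying on the bench, 70 g: wooden handle 90 x 18 x 22 mm (length, width, height), brass collar, flat steel blade 14 mm wide, 3 mm thick. Origin: centre of the handle's underside; x to the blade tip, z up. Handle x -45..45, blade x 45..90 mm, level at z 11. Balances near x = 7 mm; grip across the width at x 15..30. A blue-handled screwdriver lies near it.
- opener_tip (a point): Middle of the opener's blade tip: 90 mm ahead of the handle's centre, 11 mm above its underside; axes as the opener's. The blade points roughly away from the robot.
- notch (a point): Middle of the notch's mouth in the front of the fixed grey tester (90 x 80 mm, 56 high at the rear) under the yellow cover. x points level into the notch, z up. Opening 40 mm wide, 16 high (28 to 44 mm above the bench), 19 deep; its roof is the cover's underside, whose edge stands 2 mm out over the mouth. A like tester with a blue cover stands beside it.
- yellow_cover: Yellow cover 86 x 72 x 8 mm, 50 g. Origin: centre of its underside, 41 mm behind and 8 mm above the notch point when shut; x from notch edge to rear. Rear edge pivots under a hook; a black spring clip each side holds the front. Lifting the edge in the notch takes about 5 N; some 10 mm up it snaps free and a spring post pops and holds that edge 35 mm up. Lifted over 50 mm it may come off.
- blue_cover: The like cover, blue, on the neighbouring tester; it stays shut. Origin: centre of its underside.

How it is judged:
On the way, in this order (a step that is already met when the one before it is completed fails the run):
1. the opener's blade is in the yellow cover's notch and bears on the cover with more than 1.5 N (contact force between opener and yellow_cover above 1.5 N and x of opener_tip in the frame of notch between -0.004 and 0.03 m and y of opener_tip in the frame of notch between -0.02 and 0.02 m), for 0.04 s.
2. the yellow cover is out of its clips (its centre more than 7 mm above shut) (z of yellow_cover in the frame of notch above 0.015 m), for 0.1 s.
At the end, for the whole second after the job is handed in: Yellow cover out of its clips (centre over 7 mm above shut, or off on the bench), at rest; opener at rest on the bench (underside below 25 mm, tip below 30 mm), not touching the cover, its tip over 30 mm from the notch; blue cover moved under 8 mm ((z of yellow_cover in the frame of notch above 0.015 m or z of yellow_cover in the frame of notch below -0.005 m) and height (world z) of each of yellow_cover, opener above -0.02 m and linear speed of each of yellow_cover, opener below 0.03 m/s and height (world z) of opener below 0.025 m and height (world z) of opener_tip below 0.03 m and horizontal distance between opener_tip and notch above 0.03 m and contact force between opener and yellow_cover below 0.1 N and distance of blue_cover from where it was at the start of the episode below 0.008 m).
It fails at once if the fingers push on the yellow cover (more than 3 N) (contact force between the fingers and yellow_cover above 3 N).
It fails at once if the blue cover is moved by more than 8 mm (distance of blue_cover from where it was at the start of the episode above 0.008 m).
It also fails if it takes over 54 s, if anything falls off the work surface, if the arm or the gripper's body presses on something with over 40 N, if the wrist force passes 120 N, or if a joint passes its speed limit or range.

## Working session

There is one attempt and no reset: what is moved stays moved. The work goes in short steps, Python scripts to look and compute and a shell command to move; the robot and the scene stay as the last step left them, time stands still between calls to the robot, and variables do not carry over. Pictures are saved under pics/ and viewed, about 8 in all and at most 12, crops included, and the job is handed in when it is done.

```bash
mkdir -p pics; cat > h.py <<'E'
from station import r
import numpy as np, cv2
def cam(f,s=None):
    K=np.array(f["camera_matrix"])
    if "R" in f and f.get("R") is not None: return K,np.array(f["R"]),np.array(f["t"])
    H=np.array(f["hand_eye"]); s=s or r.sense()
    T=np.eye(4); T[:3,:3]=s["ee_rot"]; T[:3,3]=s["tool_pos"]
    M=np.linalg.inv(T@H); return K,M[:3,:3],M[:3,3]
def onplane(c,uv,z):
    K,R,t=c; d=R.T@np.linalg.inv(K)@np.array([uv[0],uv[1],1.]); o=-R.T@t
    return o+d*(z-o[2])/d[2]
def tri(cs,uvs):
    A=[];b=[]
    for (K,R,t),uv in zip(cs,uvs):
        n=np.linalg.inv(K)@np.array([uv[0],uv[1],1.])
        d=R.T@n; d/=np.linalg.norm(d); P=np.eye(3)-np.outer(d,d); A.append(P); b.append(P@(-R.T@t))
    return np.linalg.lstsq(np.vstack(A),np.hstack(b),rcond=None)[0]
def px(c): return np.array(c)*[640,400]
E
cat > a.py <<'E'
from h import *
np.set_printoptions(precision=4,suppress=True)
s=r.sense(); print(s["clock"],s["tool_pos"],s["ee_rot"],s["gripper_width"])
C={}
ims=[]
pts={}
for n in("side","top"):
    f=r.grab_frame(n); C[n]=cam(f); im=f["img"].copy(); 
    for l in("opener","opener_tip","notch","yellow_cover","blue_cover"):
        o=r.spot_point(n,l)[:2]; print(n,l,[(round(x["conf"],2),px(x["centre"]).round(1)) for x in o])
        if o: pts[n,l]=px(o[0]["centre"]); cv2.circle(im,tuple(int(v) for v in pts[n,l]),3,(255,0,255),-1)
    cv2.imwrite(f"pics/{n}1.png",im)
for l,z in(("opener",0),("opener_tip",.011),("notch",.036),("yellow_cover",.044),("blue_cover",.044)):
    for n in C:
        if (n,l) in pts: print(l,n,onplane(C[n],pts[n,l],z))
    if ("side",l) in pts and ("top",l) in pts: print("  tri",tri([C["side"],C["top"]],[pts["side",l],pts["top",l]]))
print(r.sense()["clock"])
E
python3 a.py
```

```text
0.0 [ 0.1944 -0.5933  0.2305] [[-0.0007  0.9502  0.3115]
 [ 0.0017  0.3115 -0.9502]
 [-1.     -0.0001 -0.0019]] 0.08565979653967264
side opener [(0.58, array([382.2, 167. ]))]
side opener_tip [(0.69, array([353.1, 149.5]))]
side notch [(0.76, array([245.7, 255.8]))]
side yellow_cover [(0.96, array([227.8, 246.9]))]
side blue_cover [(0.97, array([279.8, 194.4]))]
top opener [(0.87, array([417.4, 246.2]))]
top opener_tip [(0.81, array([429.9, 208.8])), (0.25, array([240.3, 165.7]))]
top notch [(0.56, array([237.3, 182.6])), (0.52, array([311.5, 174.9]))]
top yellow_cover [(0.71, array([241.5, 165.5]))]
top blue_cover [(0.64, array([308.8, 176.2]))]
opener side [ 0.4356 -0.2902  0.    ]
opener top [ 0.4402 -0.2916  0.    ]
  tri [ 0.4381 -0.2923 -0.0018]
opener_tip side [ 0.5196 -0.3232  0.011 ]
opener_tip top [ 0.5254 -0.3207  0.011 ]
  tri [ 0.5223 -0.3213  0.0118]
notch side [0.5896 0.112  0.036 ]
notch top [0.5887 0.1197 0.036 ]
  tri [0.5869 0.1178 0.043 ]
yellow_cover side [0.6256 0.1102 0.044 ]
yellow_cover top [0.6268 0.1088 0.044 ]
  tri [0.6268 0.109  0.0425]
blue_cover side [ 0.5998 -0.0591  0.044 ]
blue_cover top [ 0.6001 -0.0447  0.044 ]
  tri [ 0.5961 -0.0462  0.0552]
0.6
```

```bash
python3 -c "
import cv2,numpy as np
a=cv2.imread('pics/side1.png')[90:330,140:460];b=cv2.imread('pics/top1.png')[90:330,180:500]
cv2.imwrite('pics/v1.png',np.hstack([cv2.resize(a,(400,300)),cv2.resize(b,(400,300))]))
cv2.imwrite('pics/v1.png',np.vstack([cv2.resize(a,(400,300)),cv2.resize(b,(400,300))]))"
```

```text
(no output)
```

View pics/v1.png

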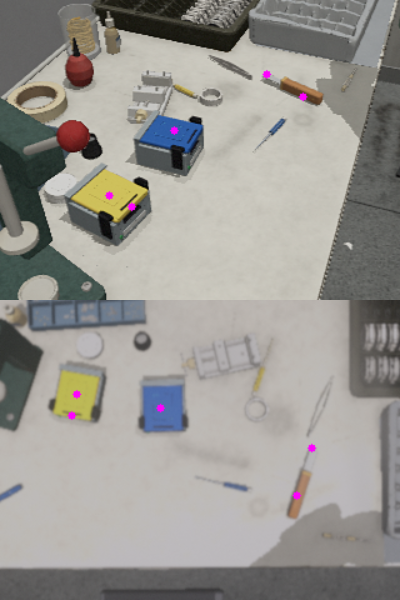

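```bash
cat > plan.py <<'E'
# usage: plan.py x y z yawdeg [pitchdeg] [n]; tool y along yaw dir, x down; pitch>0 raises blade tip
import sys; from h import *
from scipy.spatial.transform import Rotation as Ro
a=[float(v) for v in sys.argv[1:]]; p=np.array(a[:3]); yaw=a[3]; pit=a[4] if len(a)>4 else 0
s=r.sense(); p0=np.array(s["tool_pos"]); R0=np.array(s["ee_rot"])
R1=(Ro.from_euler("z",yaw,degrees=True)*Ro.from_euler("y",-pit,degrees=True)).as_matrix()@np.array([[0,1,0],[0,0,-1],[-1,0,0.]])
rv=Ro.from_matrix(R0.T@R1).as_rotvec(); d=p-p0
n=int(a[5]) if len(a)>5 else int(np.ceil(max(np.linalg.norm(d)/.06,abs(rv).max()/.15,1)))
print("clock",s["clock"],"d",d.round(4),"rv deg",np.degrees(rv).round(2),"w",round(s["gripper_width"],4),"F",np.round(s["ft_force"],1),"n",n)
for k in range(n):
    R=R0@Ro.from_rotvec(rv*k/n).as_matrix()
    print(",".join(f"{v:.2f}" for v in np.r_[R.T@d/n/.1, rv/n/.15]))
E
python3 plan.py 0.459 -0.299 0.15 -20
```

```text
clock 0.6 d [ 0.2643  0.2949 -0.0813] rv deg [38.15  0.   -0.  ] w 0.0856 F [0.1 0.8 0.1] n 7
0.12,0.49,-0.28,0.63,0.00,-0.00
0.12,0.46,-0.33,0.63,0.00,-0.00
0.12,0.43,-0.37,0.63,0.00,-0.00
0.12,0.39,-0.41,0.63,0.00,-0.00
0.12,0.35,-0.44,0.63,0.00,-0.00
0.12,0.31,-0.48,0.63,0.00,-0.00
0.12,0.26,-0.50,0.63,0.00,-0.00
```

```bash
python3 -m crank '[0,0.12,0.49,-0.28,0.63,0,0, 0,0.12,0.46,-0.33,0.63,0,0, 0,0.12,0.43,-0.37,0.63,0,0, 0,0.12,0.39,-0.41,0.63,0,0, 0,0.12,0.35,-0.44,0.63,0,0]' 60; python3 plan.py 0.459 -0.299 0.15 -20
```

```text
clock: 1.23
tool_pos: [0.3869, -0.3872, 0.1702]
ee_rot: [[0.002, 0.983, -0.183], [-0.009, -0.183, -0.983], [-1.0, 0.004, 0.008]]
ft_force: [0.3, 0.1, -0.5]
gripper_width: 0.0853
clock 1.225 d [ 0.0721  0.0882 -0.0202] rv deg [ 9.44  0.44 -0.26] w 0.0853 F [ 0.3  0.1 -0.5] n 2
0.10,0.27,-0.50,0.55,0.03,-0.02
0.10,0.23,-0.52,0.55,0.03,-0.02
```

```bash
python3 -m crank '[0,0.1,0.27,-0.5,0.55,0.03,-0.02, 0,0.1,0.23,-0.52,0.55,0.03,-0.02, 0,0,0.02,-0.05,0,0,0]'; cat > w.py <<'E'
from h import *
np.set_printoptions(precision=4,suppress=True)
s=r.sense(); f=r.grab_frame("wrist"); c=cam(f,s); im=f["img"].copy(); P={}
for l,z in(("opener",0),("opener_tip",.011)):
    for o in r.spot_point("wrist",l)[:2]:
        u=px(o["centre"]); print(l,o["conf"],u,onplane(c,u,z)); cv2.circle(im,tuple(int(v) for v in u),3,(255,0,255),-1)
for o in r.regions_of("wrist","opener")[:1]:
    m=o["pixels"].astype(np.uint8); print(o["conf"],m.sum()); cs,_=cv2.findContours(m,0,2); cv2.drawContours(im,cs,-1,(255,0,0),1)
    ys,xs=np.nonzero(m); W=np.array([onplane(c,(x,y),.018)[:2] for x,y in list(zip(xs,ys))[::7]]); mu=W.mean(0); v=np.linalg.svd(W-mu,full_matrices=0)[2][0]; v*=np.sign(v[0])
    q=(W-mu)@v; print("centre",mu,"yaw",np.degrees(np.arctan2(v[1],v[0])),"extent",q.min(),q.max())
cv2.imwrite("pics/w1.png",im)
E
python3 w.py; python3 plan.py 0.459 -0.299 0.004 -20
```

```text
clock: 1.6
tool_pos: [0.4693, -0.2866, 0.1486]
ee_rot: [[0.002, 0.941, -0.339], [0.004, -0.339, -0.941], [-1.0, 0.0, -0.005]]
ft_force: [-0.5, -1.0, 1.1]
gripper_width: 0.0854
opener 0.89 [335.168 203.   ] [ 0.4415 -0.2919 -0.    ]
opener_tip 0.77 [336.896 107.08 ] [ 0.5252 -0.3215  0.011 ]
0.84 2946
centre [ 0.4651 -0.3011] yaw -18.6556639365029 extent -0.06964543192726241 0.06638285473148631
clock 1.8 d [-0.0054 -0.0049 -0.1456] rv deg [-0.43  0.03 -0.02] w 0.0854 F [-0.2 -0.4  0. ] n 3
0.49,-0.01,0.02,-0.02,0.00,-0.00
0.49,-0.01,0.02,-0.02,0.00,-0.00
0.49,-0.01,0.02,-0.02,0.00,-0.00
```

View pics/w1.png

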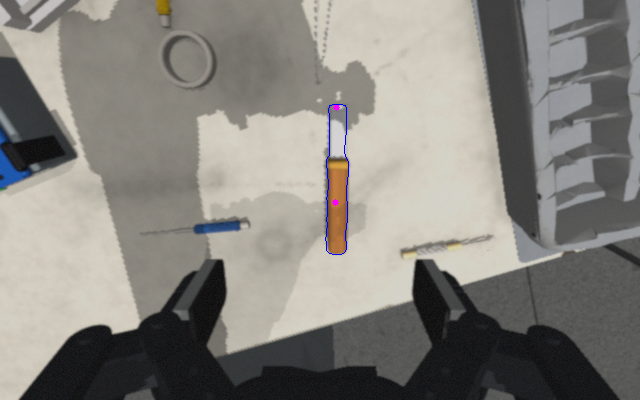

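```bash
python3 -m crank '[0,0.49,0.01,0.02,0,0,0, 0,0.49,0.01,0.02,0,0,0, 0,0.38,0,0.02,0,0,0, 0,0.07,0,0,0,0,0]'; python3 plan.py 0.462 -0.299 0.004 -19.5
```

```text
clock: 2.3
tool_pos: [0.4614, -0.3121, 0.0063]
ee_rot: [[0.005, 0.932, -0.362], [-0.009, -0.362, -0.932], [-1.0, 0.008, 0.007]]
ft_force: [-0.1, 0.4, 1.4]
gripper_width: 0.0853
clock 2.3 d [ 0.0006  0.0131 -0.0023] rv deg [-1.73  0.4  -0.45] w 0.0853 F [-0.1  0.4  1.4] n 1
0.02,-0.04,-0.13,-0.20,0.05,-0.05
```

```bash
python3 -m crank '[0,0.02,-0.04,-0.13,-0.2,0.05,-0.05, 0,0,0,0,0,0,0]'; python3 plan.py 0.462 -0.299 0.004 -19.5
```

```text
clock: 2.55
tool_pos: [0.4623, -0.2997, 0.006]
ee_rot: [[0.002, 0.942, -0.334], [-0.0, -0.334, -0.942], [-1.0, 0.002, -0.0]]
ft_force: [0.2, 0.4, -0.1]
gripper_width: 0.0856
clock 2.55 d [-0.0003  0.0007 -0.002 ] rv deg [-0.03 -0.02 -0.11] w 0.0856 F [ 0.2  0.4 -0.1] n 1
0.02,-0.00,-0.01,-0.00,-0.00,-0.01
```

```bash
python3 -m crank '[1,0.02,0,0,0,0,0, 1,0,0,0,0,0,0, 1,0,0,0,0,0,0, 1,0,0,0,0,0,0, 1,0,0,0,0,0,0]' 110; python3 -m crank '[1,0,0,0,0,0,0, 1,-0.3,0,0,0,0,0, 1,-0.5,0,0,0,0,0, 1,-0.3,0,0,0,0,0, 1,0,0,0,0,0,0]'; cat > grip.py <<'E'
from h import *
np.set_printoptions(precision=4,suppress=True)
s=r.sense(); T=s["tool_pos"]; R=np.array(s["ee_rot"])
C=[];u={}
for n in("side","top"):
    f=r.grab_frame(n); C.append(cam(f)); cv2.imwrite(f"pics/{n}2.png",f["img"])
    for l in("opener","opener_tip"):
        o=r.spot_point(n,l)[:1]; 
        if o: u[n,l]=px(o[0]["centre"]); print(n,l,o[0]["conf"],u[n,l])
f=r.grab_frame("wrist"); cw=cam(f,s); cv2.imwrite("pics/w2.png",f["img"])
for l in("opener","opener_tip"):
    o=r.spot_point("wrist",l)[:1]; 
    if o: u["wrist",l]=px(o[0]["centre"]); print("wrist",l,o[0]["conf"],u["wrist",l])
    ns=[n for n in("side","top","wrist") if (n,l) in u]; cc=dict(side=C[0],top=C[1],wrist=cw)
    if len(ns)>1:
        X=tri([cc[n] for n in ns],[u[n,l] for n in ns]); print(l,ns,X,"tool",R.T@(X-T))
print(s["clock"],T,s["gripper_width"])
E
python3 grip.py
```

```text
clock: 3.18
tool_pos: [0.4642, -0.3008, 0.0074]
ee_rot: [[0.007, 0.943, -0.334], [-0.004, -0.334, -0.943], [-1.0, 0.007, 0.001]]
ft_force: [0.2, -0.8, -0.6]
gripper_width: 0.0151
clock: 3.8
tool_pos: [0.4628, -0.3, 0.1187]
ee_rot: [[0.004, 0.943, -0.334], [-0.002, -0.334, -0.943], [-1.0, 0.004, 0.0]]
ft_force: [-0.2, -0.1, -0.4]
gripper_width: 0.0149
side opener 0.69 [384.512 124.8  ]
side opener_tip 0.76 [355.584 110.08 ]
top opener 0.83 [425.472 245.6  ]
wrist opener 0.89 [317.504 291.52 ]
opener ['side', 'top', 'wrist'] [ 0.4419 -0.2913  0.1134] tool [ 0.0052 -0.0226 -0.0012]
wrist opener_tip 0.94 [320.128 126.4  ]
opener_tip ['side', 'wrist'] [ 0.5222 -0.3231  0.1204] tool [-0.0014  0.0638  0.0019]
3.8 [ 0.4628 -0.3     0.1187] 0.014948542132117179
```

```bash
python3 -c "
import cv2,numpy as np
a=cv2.imread('pics/side2.png')[60:400,0:460];b=cv2.imread('pics/top2.png')[60:340,100:480]
cv2.imwrite('pics/v2.png',np.hstack([cv2.resize(a,(400,296)),cv2.resize(b,(400,296))]))"; python3 plan.py 0.453 0.09 0.119 -9
```

```text
clock 4.25 d [-0.0082  0.389   0.0029] rv deg [-10.5   -0.04   0.06] w 0.0149 F [-0.6  0.2 -1.1] n 7
-0.00,-0.20,-0.52,-0.17,-0.00,0.00
-0.00,-0.18,-0.52,-0.17,-0.00,0.00
-0.00,-0.17,-0.53,-0.17,-0.00,0.00
-0.00,-0.16,-0.53,-0.17,-0.00,0.00
-0.00,-0.14,-0.54,-0.17,-0.00,0.00
-0.00,-0.13,-0.54,-0.17,-0.00,0.00
-0.00,-0.11,-0.54,-0.17,-0.00,0.00
```

View pics/v2.png

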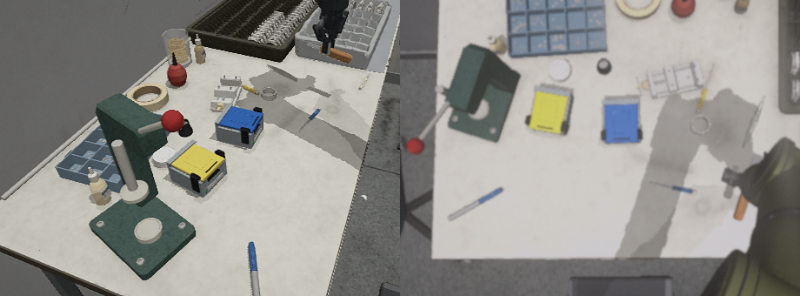

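Side/top show the opener held level; the press stands left of the yellow tester (right panel at ~(550,110)) and leaves the approach in front clear.

```bash
python3 -m crank '[1,0,-0.2,-0.52,-0.17,0,0, 1,0,-0.18,-0.52,-0.17,0,0, 1,0,-0.17,-0.53,-0.17,0,0, 1,0,-0.16,-0.53,-0.17,0,0, 1,0,-0.14,-0.54,-0.17,0,0]'; python3 plan.py 0.45 0.11 0.119 -9
```

```text
clock: 4.88
tool_pos: [0.4574, -0.0208, 0.1143]
ee_rot: [[0.003, 0.976, -0.219], [-0.004, -0.219, -0.976], [-1.0, 0.004, 0.003]]
ft_force: [0.4, 0.6, -0.7]
gripper_width: 0.0151
clock 4.875 d [-0.0074  0.1308  0.0047] rv deg [-3.64  0.2  -0.22] w 0.0151 F [ 0.4  0.6 -0.7] n 3
-0.02,-0.12,-0.42,-0.14,0.01,-0.01
-0.02,-0.11,-0.42,-0.14,0.01,-0.01
-0.02,-0.10,-0.42,-0.14,0.01,-0.01
```

```bash
python3 -m crank '[1,-0.02,-0.12,-0.42,-0.14,0.01,-0.01, 1,-0.02,-0.11,-0.42,-0.14,0.01,-0.01, 1,-0.02,-0.1,-0.42,-0.14,0.01,-0.01, 1,0,0,0,0,0,0]'; cat > n.py <<'E'
from h import *
import sys
np.set_printoptions(precision=4,suppress=True)
tag=sys.argv[1]
s=r.sense(); T=np.array(s["tool_pos"]); R=np.array(s["ee_rot"]); C={};u={}
for n in("side","top","wrist"):
    f=r.grab_frame(n); C[n]=cam(f,s); im=f["img"].copy()
    for l in("notch","yellow_cover","opener_tip","opener"):
        o=r.spot_point(n,l)[:1]
        if o and o[0]["conf"]>.4: u[n,l]=px(o[0]["centre"]); print(n,l,round(o[0]["conf"],2),u[n,l]); cv2.circle(im,tuple(int(v) for v in u[n,l]),2,(255,0,255),-1)
    for o in r.regions_of(n,"yellow_cover")[:1]:
        m=o["pixels"].astype(np.uint8); cs,_=cv2.findContours(m,0,2); k=max(cs,key=cv2.contourArea)
        W=np.array([onplane(C[n],q[0],.052)[:2] for q in k],np.float32); print(n,"rect",round(o["conf"],2),cv2.minAreaRect(W))
    cv2.imwrite(f"pics/{n}{tag}.png",im)
for l in("notch","yellow_cover","opener_tip","opener"):
    ns=[n for n in C if (n,l) in u]
    for n in ns:
        if l in("notch","yellow_cover"): print(l,n,onplane(C[n],u[n,l],.036 if l=="notch" else .044))
    if len(ns)>1: X=tri([C[n] for n in ns],[u[n,l] for n in ns]); print(l,ns,X,"tool",R.T@(X-T))
print(s["clock"],T,s["ft_force"])
E
python3 n.py 3
```

```text
clock: 5.38
tool_pos: [0.4494, 0.12, 0.1192]
ee_rot: [[-0.0, 0.99, -0.144], [0.005, -0.144, -0.99], [-1.0, -0.001, -0.004]]
ft_force: [-0.0, -0.3, -0.7]
gripper_width: 0.0151
side notch 0.97 [245.888 258.4  ]
side opener_tip 0.56 [284.992 229.48 ]
side opener 0.72 [329.408 255.6  ]
side rect 0.74 ((0.6217859983444214, 0.11307241767644882), (0.07297270745038986, 0.0888914242386818), 78.82283782958984)
top notch 0.86 [237.376 179.6  ]
top yellow_cover 0.81 [238.912 164.4  ]
top opener_tip 0.79 [238.08 211.4 ]
top opener 0.85 [230.08 254.88]
top rect 0.61 ((0.6260340213775635, 0.1093675047159195), (0.07169032096862793, 0.0814472958445549), 79.65557861328125)
wrist opener_tip 0.94 [319.488 122.8  ]
wrist opener 0.93 [318.016 290.88 ]
wrist rect 0.6 ((0.40818145871162415, 0.12643077969551086), (0.030616650357842445, 0.1999911367893219), 82.59619140625)
notch side [0.5864 0.1175 0.036 ]
notch top [0.5957 0.1196 0.036 ]
notch ['side', 'top'] [0.5914 0.1179 0.0353] tool [ 0.0839  0.1409 -0.018 ]
yellow_cover top [0.6295 0.1147 0.044 ]
opener_tip ['side', 'top', 'wrist'] [0.5152 0.1047 0.1172] tool [0.002  0.0673 0.0057]
opener ['side', 'top', 'wrist'] [0.4267 0.1221 0.1081] tool [ 0.0111 -0.0228  0.0012]
5.375 [0.4494 0.12   0.1192] [-0.0328 -0.3091 -0.7457]
```

```bash
python3 plan.py 0.485 0.138 0.034 -10.5
```

```text
clock 6.275 d [ 0.0354  0.0226 -0.0854] rv deg [ 1.76 -0.11  0.05] w 0.0151 F [-0.  -0.  -0.5] n 2
0.43,0.16,-0.14,0.10,-0.01,0.00
0.43,0.16,-0.14,0.10,-0.01,0.00
```

```bash
python3 -c "
import cv2,numpy as np
a=cv2.imread('pics/side3.png')[180:320,180:380];b=cv2.imread('pics/top3.png')[120:260,160:360]
cv2.imwrite('pics/v3.png',np.hstack([cv2.resize(a,(400,280),interpolation=2),cv2.resize(b,(400,280),interpolation=2)]))"
```

```text
(no output)
```

View pics/v3.png

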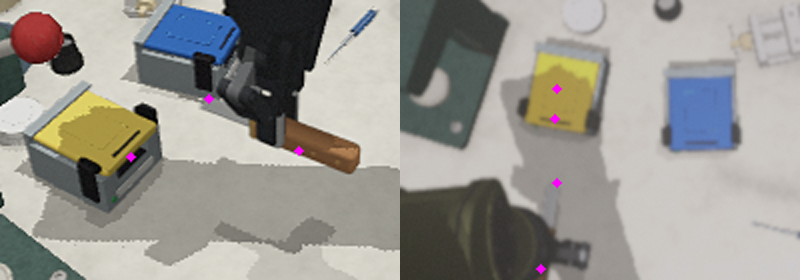

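The notch shows as a dark slot at (130,155) in the left crop, matching the detection; the opener is in front of it.

```bash
python3 -m crank '[1,0.43,0.16,-0.14,0.1,0,0, 1,0.43,0.16,-0.14,0.1,0,0, 1,0,0,0,0,0,0]'; python3 plan.py 0.485 0.138 0.034 -10.5
```

```text
clock: 6.65
tool_pos: [0.4876, 0.1391, 0.032]
ee_rot: [[0.002, 0.983, -0.182], [0.003, -0.182, -0.983], [-1.0, 0.002, -0.003]]
ft_force: [-0.2, -0.7, 0.1]
gripper_width: 0.0156
clock 6.65 d [-0.0026 -0.0011  0.002 ] rv deg [-0.01 -0.19 -0.1 ] w 0.0156 F [-0.2 -0.7  0.1] n 1
-0.02,-0.02,0.02,-0.00,-0.02,-0.01
```

Check the tip against the notch once more close up.

```bash
python3 n.py 4; python3 -c "
import cv2,numpy as np
a=cv2.imread('pics/side4.png')[200:300,200:340];b=cv2.imread('pics/top4.png')[130:230,180:320]
cv2.imwrite('pics/v4.png',np.hstack([cv2.resize(a,(400,286),interpolation=2),cv2.resize(b,(400,286),interpolation=2)]))"
```

```text
side notch 0.95 [246.272 259.2  ]
side yellow_cover 0.7 [225.216 247.8  ]
side opener 0.56 [306.304 296.2  ]
side rect 0.58 ((0.6223683953285217, 0.11300689727067947), (0.07397420704364777, 0.08711807429790497), 78.93412780761719)
top yellow_cover 0.69 [242.88 164.92]
top opener_tip 0.84 [230.528 196.52 ]
top opener 0.66 [228.224 232.28 ]
top rect 0.77 ((0.6259272694587708, 0.10943816602230072), (0.07179171591997147, 0.08210287243127823), 79.24742889404297)
wrist notch 0.93 [323.2   33.72]
wrist opener_tip 0.96 [317.696 123.6  ]
wrist opener 0.81 [316.928 294.8  ]
wrist rect 0.68 ((0.5893382430076599, 0.11843450367450714), (0.06864912062883377, 0.011400020681321621), 79.52536010742188)
notch side [0.5848 0.1189 0.036 ]
notch wrist [0.5871 0.1192 0.036 ]
notch ['side', 'wrist'] [0.5863 0.1187 0.0351] tool [-0.003   0.1008  0.002 ]
yellow_cover side [0.6288 0.1138 0.044 ]
yellow_cover top [0.6281 0.1056 0.044 ]
yellow_cover ['side', 'top'] [0.6311 0.1078 0.037 ] tool [-0.0048  0.1468  0.0046]
opener_tip ['top', 'wrist'] [0.5556 0.1282 0.0605] tool [-0.0284  0.0689 -0.0018]
opener ['side', 'top', 'wrist'] [0.4666 0.1443 0.0217] tool [ 0.0103 -0.0216 -0.0013]
6.65 [0.4876 0.1391 0.032 ] [-0.2141 -0.6514  0.1175]
```

View pics/v4.png

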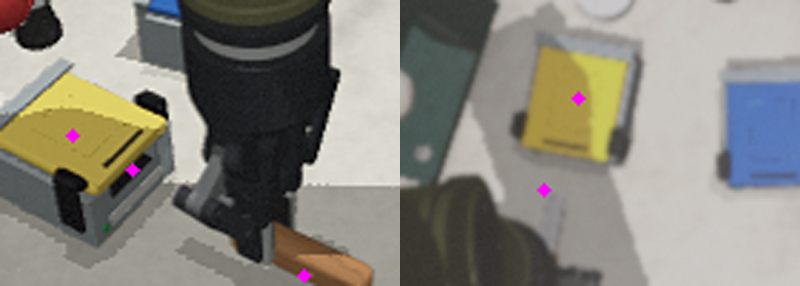

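```bash
python3 -m crank '[1,-0.02,0.2,0.01,0,0,0, 1,0,0.15,0.01,0,0,0, 1,0,0,0,0,0,0]'; python3 plan.py 0.5315 0.129 0.034 -10.5
```

```text
clock: 7.92
tool_pos: [0.5224, 0.1299, 0.0362]
ee_rot: [[0.004, 0.983, -0.183], [0.003, -0.183, -0.983], [-1.0, 0.003, -0.004]]
ft_force: [-1.2, -1.0, -0.4]
gripper_width: 0.015
clock 7.925 d [ 0.0091 -0.0009 -0.0022] rv deg [-0.04 -0.22 -0.18] w 0.015 F [-1.2 -1.  -0.4] n 1
0.02,0.09,-0.01,-0.00,-0.03,-0.02
```

```bash
python3 -m crank '[1,0.02,0.11,-0.01,0,0,0, 1,0,0,0,0,0,0]'; python3 plan.py 0.5335 0.129 0.034 -10.5
```

```text
clock: 8.18
tool_pos: [0.5329, 0.1291, 0.0338]
ee_rot: [[0.002, 0.983, -0.183], [0.003, -0.183, -0.983], [-1.0, 0.001, -0.004]]
ft_force: [-0.4, 0.4, -1.2]
gripper_width: 0.0152
clock 8.175 d [ 0.0006 -0.0001  0.0002] rv deg [-0.03 -0.21 -0.08] w 0.0152 F [-0.4  0.4 -1.2] n 1
-0.00,0.01,-0.00,-0.00,-0.02,-0.01
```

```bash
python3 -m crank '[1,-0.05,0,0,0,0,0, 1,-0.03,0,0,0,0,0, 1,-0.02,0,0,0,0,0]'; python3 -m crank '[1,-0.03,0,0,0,0,0, 1,0,0,0,0,0,0]'
```

```text
clock: 8.55
tool_pos: [0.5311, 0.1292, 0.0435]
ee_rot: [[-0.001, 0.983, -0.182], [0.003, -0.182, -0.983], [-1.0, -0.002, -0.003]]
ft_force: [1.0, -0.4, -3.9]
gripper_width: 0.0149
clock: 8.8
tool_pos: [0.531, 0.1293, 0.0471]
ee_rot: [[-0.001, 0.983, -0.182], [0.003, -0.182, -0.983], [-1.0, -0.002, -0.003]]
ft_force: [-0.6, -0.2, -0.6]
gripper_width: 0.015
```

```bash
cat > v.py <<'E'
from h import *
import sys
t=sys.argv[1]; a=r.grab_frame("side")["img"][180:300,190:358]; b=r.grab_frame("wrist")["img"][0:300,110:530]
cv2.imwrite(f"pics/v{t}.png",np.hstack([cv2.resize(a,(400,286),interpolation=2),cv2.resize(b,(400,286))]))
print(r.spot_point("wrist","opener_tip")[:1],r.spot_point("wrist","notch")[:1],r.sense()["ft_force"])
E
python3 v.py 5
```

```text
[] [] [-0.18522146  0.23457499 -0.03299063]
```

View pics/v5.png

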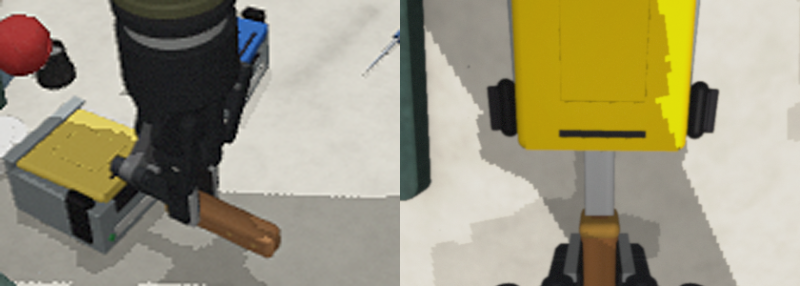

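```bash
cat > y.py <<'E'
from h import *
import sys
np.set_printoptions(precision=4,suppress=True)
s=r.sense(); im=r.grab_frame("wrist"); c=cam(im,s); m=r.regions_of("wrist","yellow_cover")[0]["pixels"]
rows=np.nonzero(m.sum(1)>50)[0]; y=rows.max()-8; xs=np.nonzero(m[y])[0]; w=xs.max()-xs.min()
K=c[0]; print("front row",rows.max(),"cols",xs.min(),xs.max(),"depth est",K[0,0]*.072/w)
o=-c[1].T@c[2]; d=c[1].T@np.linalg.inv(K)@[xs.mean(),rows.max(),1.]; print("front-edge mid approx",o+d*K[0,0]*.072/w, s["clock"],s["tool_pos"])
f=r.grab_frame("side"); C=cam(f); m=r.regions_of("side","yellow_cover")[0]["pixels"]
ys,xs=np.nonzero(m); print("side mask bbox",xs.min(),xs.max(),ys.min(),ys.max(),m.sum())
d=np.array([.983,-.182,0]);l=np.array([.182,.983,0]);n0=np.array([.588,.1187,.052])-.002*d
for dz in(0,.01,.035):
    K,R,t=C; print(dz,[ (lambda p:(p/p[2])[:2].round(1))(K@(R@(n0+a*l+[0,0,dz])+t)) for a in(.036,-.036)])
im=f["img"][180:300,190:358]; cv2.imwrite("pics/y.png",cv2.resize(im,(784,560),interpolation=2))
E
python3 y.py
```

```text
front row 158 cols 235 408 depth est 0.1367572165324069
front-edge mid approx [0.584  0.1186 0.0556] 9.0 [0.531  0.1293 0.0468]
side mask bbox 197 246 227 264 1096
0 [array([231.3, 266.3]), array([257.2, 240.2])]
0.01 [array([230.6, 262.2]), array([256.7, 236.2])]
0.035 [array([228.6, 251.9]), array([255.4, 226. ])]
```

View pics/y.png

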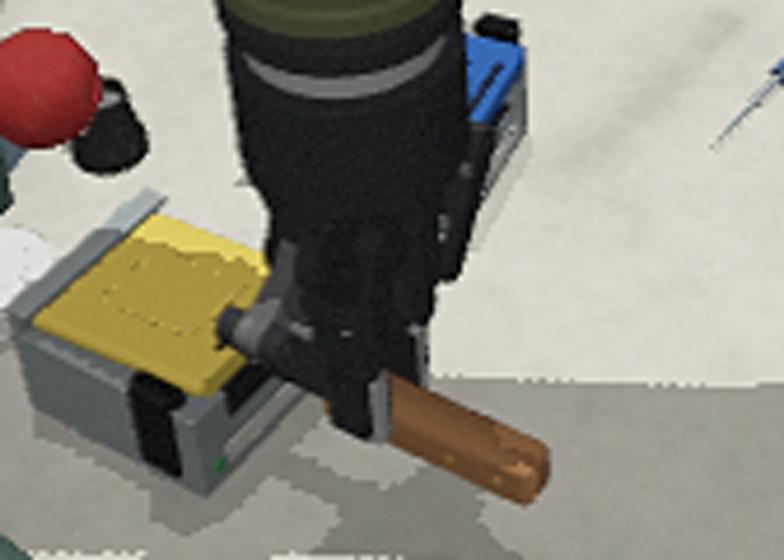

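The blade is under the cover and the cover's front corner (≈(234,264) full-frame) looks a few mm raised at most; not sprung yet. Keep lifting.

```bash
python3 -m crank '[1,-0.03,0,0,0,0,0, 1,0,0,0,0,0,0]'; python3 -m crank '[1,-0.03,0,0,0,0,0, 1,0,0,0,0,0,0]';python3 y.py
```

```text
clock: 9.45
tool_pos: [0.531, 0.1292, 0.0499]
ee_rot: [[-0.001, 0.983, -0.182], [0.003, -0.182, -0.983], [-1.0, -0.002, -0.003]]
ft_force: [-0.4, -0.5, -1.4]
gripper_width: 0.0153
clock: 9.7
tool_pos: [0.531, 0.1292, 0.0532]
ee_rot: [[-0.001, 0.983, -0.182], [0.003, -0.182, -0.983], [-1.0, -0.002, -0.003]]
ft_force: [0.4, 0.4, -0.8]
gripper_width: 0.0151
front row 159 cols 243 414 depth est 0.13835671614097309
front-edge mid approx [0.5828 0.1157 0.0605] 9.7 [0.531  0.1292 0.0532]
side mask bbox 199 245 225 254 892
0 [array([231.3, 266.3]), array([257.2, 240.2])]
0.01 [array([230.6, 262.2]), array([256.7, 236.2])]
0.035 [array([228.6, 251.9]), array([255.4, 226. ])]
```

```bash
python3 -m crank '[1,-0.03,0,0,0,0,0, 1,0,0,0,0,0,0]'; python3 -m crank '[1,-0.03,0,0,0,0,0, 1,0,0,0,0,0,0]';python3 y.py
```

```text
clock: 10.15
tool_pos: [0.5308, 0.1291, 0.056]
ee_rot: [[-0.002, 0.983, -0.182], [0.003, -0.182, -0.983], [-1.0, -0.002, -0.002]]
ft_force: [-0.0, -0.3, -1.1]
gripper_width: 0.0151
clock: 10.4
tool_pos: [0.5308, 0.1291, 0.0592]
ee_rot: [[-0.002, 0.983, -0.182], [0.003, -0.182, -0.983], [-1.0, -0.002, -0.002]]
ft_force: [-0.1, -0.4, -1.6]
gripper_width: 0.0154
front row 155 cols 245 410 depth est 0.14338786945519028
front-edge mid approx [0.583  0.1158 0.061 ] 10.4 [0.5308 0.1291 0.0592]
side mask bbox 199 243 225 254 828
0 [array([231.3, 266.3]), array([257.2, 240.2])]
0.01 [array([230.6, 262.2]), array([256.7, 236.2])]
0.035 [array([228.6, 251.9]), array([255.4, 226. ])]
```

View pics/y.png

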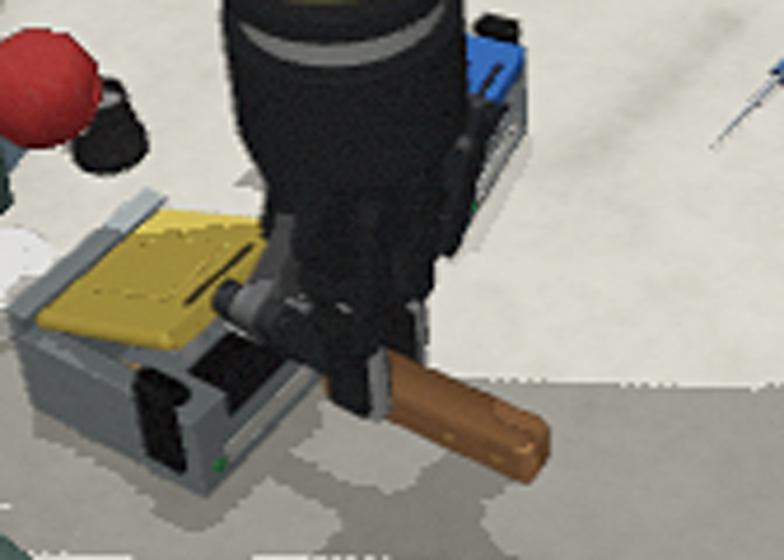

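The cover has sprung: its near corner is now at full-frame ≈(225,254), ~30 mm up. Back the blade out.

```bash
python3 -m crank '[1,0.06,0,0,0,0,0, 1,0.03,-0.3,0,0,0,0, 1,0,-0.4,0,0,0,0, 1,0,-0.4,0,0,0,0, 1,0,0,0,0,0,0]'; python3 plan.py 0.44 0.05 0.01 -10.5; python3 y.py
```

```text
clock: 11.22
tool_pos: [0.42, 0.1493, 0.0484]
ee_rot: [[-0.002, 0.983, -0.182], [0.002, -0.182, -0.983], [-1.0, -0.002, -0.002]]
ft_force: [0.3, -0.2, -1.5]
gripper_width: 0.0146
clock 11.225 d [ 0.02   -0.0993 -0.0384] rv deg [ 0.01 -0.1   0.12] w 0.0146 F [ 0.3 -0.2 -1.5] n 2
0.19,0.19,0.47,0.00,-0.01,0.01
0.19,0.19,0.47,0.00,-0.01,0.01Traceback (most recent call last):
  File "y.py", line 4, in <module>
    s=r.sense(); im=r.grab_frame("wrist"); c=cam(im,s); m=r.regions_of("wrist","yellow_cover")[0]["pixels"]
                                                          ~~~~~~~~~~~~~~~~~~~~~~~~~~~~~~~~~~~~^^^
IndexError: list index out of range
```

```bash
python3 -m crank '[1,0.1,0.1,0.44,0,0,0, 1,0.16,0.1,0.4,0,0,0, 1,0,0,0,0,0,0]'; python3 plan.py 0.435 0.06 0.009 -10.5; python3 v.py 6
```

```text
clock: 11.7
tool_pos: [0.4374, 0.0826, 0.034]
ee_rot: [[0.001, 0.982, -0.19], [0.001, -0.19, -0.982], [-1.0, 0.001, -0.001]]
ft_force: [-0.3, -0.1, -0.2]
gripper_width: 0.0152
clock 11.7 d [-0.0024 -0.0226 -0.025 ] rv deg [-0.43 -0.04 -0.06] w 0.0152 F [-0.3 -0.1 -0.2] n 1
0.25,0.02,0.23,-0.05,-0.01,-0.01
[{'centre': [0.4967, 0.3085], 'conf': 0.56}] [] [ 0.54462576  0.56655468 -0.21756634]
```

View pics/v6.png

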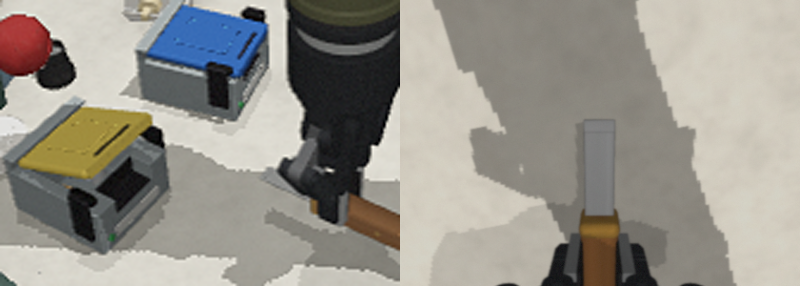

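The yellow cover stays propped open (left, ~(95,140)), the blue one is shut, and the bench below the opener is clear. Lower it.

```bash
python3 -m crank '[1,0.15,0,0.1,0,0,0, 1,0.07,0,0,0,0,0, 1,0,0,0,0,0,0]'; python3 -m crank '[1,0.03,0,0,0,0,0, 1,0,0,0,0,0,0]'
```

```text
clock: 12.28
tool_pos: [0.4388, 0.0835, 0.0208]
ee_rot: [[-0.008, 0.984, -0.176], [0.004, -0.176, -0.984], [-1.0, -0.008, -0.003]]
ft_force: [0.5, 0.8, -0.7]
gripper_width: 0.0155
clock: 12.52
tool_pos: [0.4395, 0.0849, 0.0188]
ee_rot: [[-0.009, 0.984, -0.177], [0.005, -0.177, -0.984], [-1.0, -0.01, -0.003]]
ft_force: [-0.1, -0.0, -1.2]
gripper_width: 0.0148
```

```bash
python3 n.py 7; python3 -c "
from h import *
s=r.sense();print(s['ft_force'],s['torque'],s['joint_efforts'])
a=cv2.imread('pics/side7.png')[200:340,260:460];b=cv2.imread('pics/wrist7.png')[0:400,40:600]
cv2.imwrite('pics/v7.png',np.hstack([cv2.resize(a,(400,280),interpolation=2),cv2.resize(b,(392,280))]))"
```

```text
side notch 0.8 [244.48 256.32]
side yellow_cover 0.76 [225.28 239.2 ]
side opener_tip 0.82 [300.992 258.2  ]
side opener 0.86 [344.512 282.88 ]
side rect 0.77 ((0.6335405707359314, 0.0985184907913208), (0.09365208446979523, 0.05809104070067406), 77.95458221435547)
top notch 0.62 [236.608 179.8  ]
top yellow_cover 0.68 [238.4  162.92]
top opener_tip 0.59 [260.096 217.48 ]
top opener 0.73 [254.4  256.88]
top rect 0.7 ((0.6309295296669006, 0.11353223025798798), (0.07113049924373627, 0.08502234518527985), 67.9891128540039)
wrist opener_tip 0.9 [317.632 124.08 ]
wrist opener 0.83 [317.504 291.68 ]
notch side [0.591  0.1139 0.036 ]
notch top [0.5952 0.1214 0.036 ]
notch ['side', 'top'] [0.5914 0.1189 0.0415] tool [-0.0239  0.1432 -0.0604]
yellow_cover side [0.6396 0.0946 0.044 ]
yellow_cover top [0.6329 0.1159 0.044 ]
yellow_cover ['side', 'top'] [0.6284 0.1113 0.0637] tool [-0.0465  0.1807 -0.0596]
opener_tip ['side', 'top', 'wrist'] [0.5054 0.0709 0.0194] tool [-0.0013  0.0673  0.0022]
opener ['side', 'top', 'wrist'] [0.4152 0.0872 0.0074] tool [ 0.0115 -0.0243  0.0021]
12.525 [0.4395 0.0849 0.0188] [-0.0881 -0.01   -1.2449]
[ 0.60282871 -0.39187745 -0.41536513] [-0.03072948 -0.00193518 -0.04355822] [ 3.66957058e-03 -4.75237691e+01  2.04353280e+00 -2.74675582e-01
  1.19082200e-03  5.49878553e-02 -1.95541970e-04]
```

View pics/v7.png

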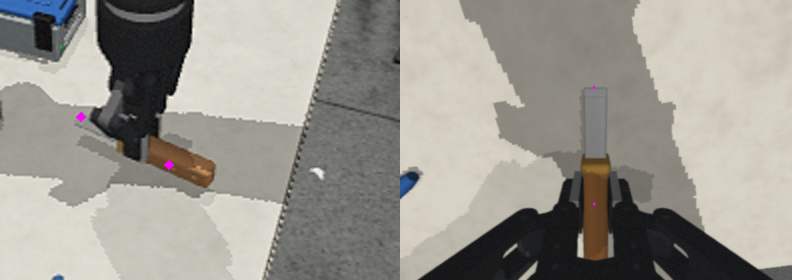

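```bash
python3 -m crank '[1,0.05,0,0,0,0,0, 1,0.03,0,0,0,0,0]'; python3 plan.py 0.439 0.084 0.01 -10.5
```

```text
clock: 13.68
tool_pos: [0.4417, 0.0849, 0.0121]
ee_rot: [[-0.013, 0.984, -0.177], [0.004, -0.177, -0.984], [-1.0, -0.013, -0.002]]
ft_force: [-0.3, 0.0, -0.3]
gripper_width: 0.0152
clock 13.675 d [-0.0027 -0.0009 -0.0021] rv deg [ 0.33 -0.09  0.77] w 0.0152 F [-0.3  0.  -0.3] n 1
0.02,-0.02,0.01,0.04,-0.01,0.09
```

```bash
python3 -m crank '[1,0.03,0,0,0,0,0.08, 1,0.02,0,0,0,0,0, 1,0,0,0,0,0,0]'; python3 plan.py 0.439 0.084 0.008 -10.5
```

```text
clock: 14.05
tool_pos: [0.4459, 0.0858, 0.0098]
ee_rot: [[-0.009, 0.984, -0.176], [0.0, -0.176, -0.984], [-1.0, -0.008, 0.001]]
ft_force: [-0.3, 0.6, -0.5]
gripper_width: 0.015
clock 14.05 d [-0.0069 -0.0018 -0.0018] rv deg [0.33 0.08 0.48] w 0.015 F [-0.3  0.6 -0.5] n 1
0.02,-0.06,0.03,0.04,0.01,0.06
```

```bash
python3 -m crank '[0.6,0,0,0,0,0,0, 0.5,0,0,0,0,0,0, 0.2,0,0,0,0,0,0, 0,0,0,0,0,0,0, 0,0,0,0,0,0,0]' 20; python3 -m crank '[0,-0.3,0,0,0,0,0, 0,-0.5,0,0,0,0,0, 0,-0.5,0,0,0,0,0, 0,0,0,0,0,0,0, 0,0,0,0,0,0,0]'; python3 n.py 8; python3 -c "
from h import *
a=cv2.imread('pics/side8.png')[180:340,180:420];b=cv2.imread('pics/wrist8.png')
cv2.imwrite('pics/v8.png',np.hstack([cv2.resize(a,(400,267),interpolation=2),cv2.resize(b,(400,267))]))
f=r.grab_frame('side');o=r.spot_point('side','blue_cover')[:1];print(px(o[0]['centre']) if o else o)"
```

```text
clock: 14.68
tool_pos: [0.4458, 0.0857, 0.0101]
ee_rot: [[-0.008, 0.984, -0.177], [0.0, -0.177, -0.984], [-1.0, -0.008, 0.001]]
ft_force: [0.0, 0.7, -0.1]
gripper_width: 0.0853
clock: 15.3
tool_pos: [0.4464, 0.0859, 0.1432]
ee_rot: [[-0.011, 0.984, -0.177], [0.002, -0.177, -0.984], [-1.0, -0.011, 0.0]]
ft_force: [0.0, -0.2, -0.6]
gripper_width: 0.0851
side notch 0.9 [246.976 258.4  ]
side yellow_cover 0.82 [224.   239.68]
side opener_tip 0.62 [297.92 263.  ]
side opener 0.68 [339.712 285.4  ]
side rect 0.71 ((0.6341784596443176, 0.09838598966598511), (0.0953926295042038, 0.06012215092778206), 75.17572784423828)
top notch 0.8 [234.688 182.   ]
top yellow_cover 0.75 [239.616 165.32 ]
top opener_tip 0.82 [261.376 218.68 ]
top opener 0.51 [252.608 256.   ]
top rect 0.61 ((0.6301000714302063, 0.11562183499336243), (0.07562857866287231, 0.08454377949237823), 69.69476318359375)
wrist notch 0.57 [231.616   2.8  ]
wrist opener_tip 0.9 [314.816 104.68 ]
wrist opener 0.9 [316.8  202.88]
notch side [0.5845 0.1168 0.036 ]
notch top [0.5902 0.1257 0.036 ]
notch wrist [0.5875 0.12   0.036 ]
notch ['side', 'top', 'wrist'] [0.5862 0.1211 0.0406] tool [ 0.1011  0.1324 -0.0595]
yellow_cover side [0.6412 0.0965 0.044 ]
yellow_cover top [0.6273 0.1131 0.044 ]
yellow_cover ['side', 'top'] [0.627  0.1107 0.0618] tool [ 0.0795  0.1741 -0.0565]
opener_tip ['side', 'top', 'wrist'] [0.5083 0.0727 0.0055] tool [0.1369 0.0648 0.002 ]
opener ['side', 'top', 'wrist'] [ 0.4211  0.0905 -0.0005] tool [ 0.1439 -0.0241 -0.0001]
15.3 [0.4464 0.0859 0.1432] [ 0.0257 -0.1775 -0.5603]
[278.528 197.6  ]
```

View pics/v8.png

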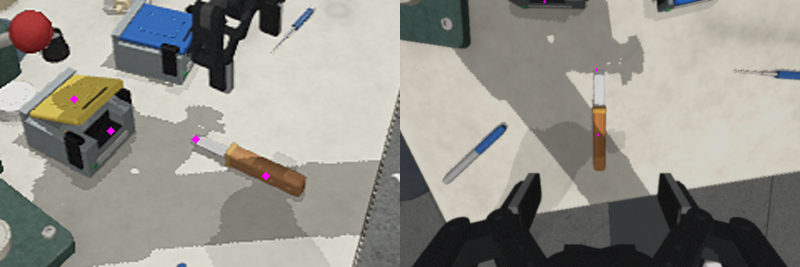

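The opener lies flat on the bench with its tip at about (195,139), clear of the tester. The yellow cover is propped open and the blue one is shut, so I'm handing in.

```bash
python3 -c "
from station import r
print(r.sense()['clock']); print(r.finish_job())"
```

```text
16.3
the job is handed in; nothing more can be done
None
```

I pried the yellow cover up at its notch with the opener's blade until it sprang free. Then I laid the opener on the bench and handed the job in at 16.3 s; no verdict came back.

**Last checks, from the pictures:**
- **Yellow cover:** it is propped open, with its centre at about z 0.062 m against 0.044 m shut, so roughly 18 mm up.
- **Opener:** it lies flat, with its underside at about z 0 and its tip at about z 0.006 m. The tip is about 9 cm from the notch and nowhere near the cover.
- **Blue cover:** it looks shut. Its detected spot in the side view moved 1 to 3 pixels, which I put down to detector noise; I did not measure it more closely.

**What I could not confirm or what disagreed:**
- **Prying force:** the wrist sensor read only about 4 N at one moment and near zero at the other stops. I could not directly confirm the 1.5 N blade contact. I infer it from the cover rising with the blade before it sprang free.
- **Laying down:** the arm went down less than commanded and tilted by under 1°, with no clear force reading. It took three extra small moves to reach the bench before I let go.

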